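# Find and press the hidden catch of the child-safe tablet box

## Task

Open the child-safe dishwasher-tablet box: one of the five blue tiles let into its flat wooden top is a hidden catch and the others are fixed. With the fingertips, feel the tiles for the one that gives and press it fully down, so that the drawer in the front comes out, then take the hand away. Do not touch or pull the drawer itself, and leave the things standing around it where they are.

Things in the scene. Friction and masses are not known exactly. Their poses are not given: they have to be found in the camera images.
- tablet_box: Pale wooden box fixed to the worktop, 96 (x) x 276 (y) x 80 mm high, with a flat top. Origin: centre of its underside, on the worktop; z up; its drawer front faces its own -x.
- tile_row (a point): Centre of the box's flat top (axes as the box). Five blue tiles, 44 x 44 mm, faces 2 mm below the top, lie in 45 mm square openings centred at x = 0, y = -104, -52, 0, 52, 104 mm. They look alike; which is the catch varies and can only be felt. Four are rigid; the catch yields at 3 to 4 N, sinks 8 mm to a hard stop and stays down where left (no spring).
- drawer_front: Brown wooden drawer front, 254 mm wide and 54 mm high, with the drawer behind it; no handle, flush with the front of the box when shut. Its own origin coincides with that of the box when the drawer is shut and travels with the drawer along the box's -x.
- drawer (a joint): How far the drawer has come out, in m: 0 shut, 0.040 with the catch fully down. The sinking catch drives it, 5 mm for each mm; it stays where it is when the catch is let go.
- lemon: Bystander: yellow lemon, 71 x 53 x 51 mm; loose, to be left alone. Origin: centre of its underside.
- spice_jar: Bystander: spice jar with a red cap, 45 mm across, 106 mm high; loose, to be left alone. Origin: centre of its underside.
- mug: Bystander: cream mug with a handle, 78 x 116 mm, 101 mm high; loose, to be left alone. Origin: centre of its underside.
- garlic: Bystander: garlic bulb, 56 mm; loose, to be left alone. Origin: centre of its underside.
- salt_mill: Bystander: salt shaker with a grey cap, 44 mm across, 90 mm high; loose, to be left alone. Origin: centre of its underside.

How it is judged:
At the end, for the whole second after the job is handed in: The drawer stands at least 31 mm out (of 40 mm) and at rest, the bystanders within 20 mm of where they stood (value of joint drawer above 0.031 m and velocity of joint drawer between -0.01 and 0.01 m/s and distance of each of lemon, spice_jar, mug, garlic, salt_mill from where it was at the start of the episode below 0.02 m); the robot touches nothing.
It fails at once if the robot touches, pushes or pulls the drawer itself (contact force between any of the fingers, the arm and drawer_front above 1 N).
It fails at once if a bystander is lifted, pushed or carried 20 mm or more (distance of any of lemon, spice_jar, mug, garlic, salt_mill from where it was at the start of the episode above 0.02 m).
It also fails if it takes over 48 s, if anything falls off the work surface, if the arm or the gripper's body presses on something with over 40 N, if the wrist force passes 120 N, or if a joint passes its speed limit or range.

## Robot

A 6-joint arm with a two-finger parallel gripper is mounted at the origin on a cart in front of the work surface, level with it; the furniture and walls round the work are solid. World frame = base frame: x ahead of the robot, y to its left, z up, the work surface at z = 0. Lengths are in m, angles in rad, forces in N, time in s.
With the tool pointing down it reaches from about 0.325 to 0.9 m from the base axis. Payload 3.5 kg.
Tool frame: the origin (TCP) lies at the centre of the arm's flange, where the gripper is bolted on; the fingertips stand 173 mm ahead of it and the grasp point (between the pads) lies 155 mm ahead of it; z points along the fingers, y is the line along which they close (so a half turn about z gives the same grasp; the last joint's range is limited). The gripper opens to 85 mm and grips with 20 to 120 N. Pads are 22 mm wide; open, the fingers measure 114 mm over their backs; the gripper's body (76 mm by 85 mm) begins 54 mm behind the grasp point. The pads swing forward as they close: fully open they stand 13 mm farther back than shut.
Start: joints at [1.157, 0.276, -0.026, 1.268, 0, 1.467], TCP at [0.191, 0.595, 0.405] pointing down, gripper open.
Joint ranges: [-3.12, 3.12], [-0.85, 1.88], [-1.08, 1.24], [-1.95, 2.15], [-1.57, 1.53], [-3.14, 3.14]. Speed limits (rad/s): [2.57, 2.57, 3.14, 3.14, 3.14, 3.14].

## Interface

Orientations are given as a unit quaternion [x, y, z, w].
In Python, from cell import sense, capture, job_done gives the robot as it stands. The module is installed in compiled form; this text tells all that it offers.
- The arm moves only by the tool jog_arm, never from a script. Its argument "steps" is a list of rows, each a list of 7 numbers: the turn, a rotation vector about the tool's x, y, z in degrees, then the shift along the tool's x, y, z in cm, then the opening in per cent of the stroke, from 0 (shut) to 100 (fully open). In form: [[ax, ay, az, dx, dy, dz, fingers], ...]. A call has 1 to 20 rows; each row shifts and turns the commanded pose from where the row before left it, along the tool's axes as they then stand; what a row does not reach is not made up. A row lasts 1/10 s, in which the tool goes at most 50 mm and 8.59 degrees, less where a joint would pass 70% of its speed; a pose out of reach is approached as far as the arm can. A call is refused whole if a number of a shift passes 5 or a number of a turn 8.59, either way. A call with a gripper value outside its range is refused whole. The fingers move at their own pace and stop on an object; "squeeze" is the grip in N (left out, the last holds). Time passes only in rows, so rows that do not move let the fingers close. It gives the time, the measured TCP pose, the force, the opening and the grip force at its end, in the units of the state.
- sense(): the state, without advancing time (a new reading comes with each control period).
- capture(name): name is "scene" or "top" or "wrist"; returns a dict with "pixels" (400x640x3 uint8, red, green, blue), "range_z" (400x640 float32, m along the optical axis (not along the pixel's ray), 0 where there is no reading), "K" (3x3 intrinsics, pixels), "extrinsics" (4x4, takes a point from world to camera coordinates). Camera axes: x right, y up, looking along -z (the intrinsics and any distortion apply to the point x, -y, -z); pixel columns grow to the right and rows downward; lengths in m; the calibration is good to about 2 mm. A picture is of the moment at which its call begins.
- job_done(): hands the job in; it is judged then, once.
The state is a dict: "clock": time; "joints": joint angles; "qvel": joint speeds; "joint_torque": joint torques, N m; "ee_pos": TCP position; "eef_rot": TCP orientation; "contact_force": force on the tool from outside, world axes, zero at the start; "ft_torque": the same for the moment, N m; "opening": finger opening in m; "gripper_force": force on a finger pad.
Only numpy, scipy, OpenCV 4.12 (cv2) and the standard library are available. Lean on these libraries where they do the work, as an engineer would, in place of code of your own. Each camera call takes 0.05 s, during which the arm holds its last target. There are 200 camera calls.

## Working session

There is one attempt and no reset: what is moved stays moved. The work goes in short steps, Python scripts to look and compute and a tool call to move; the robot and the scene stay as the last step left them, time stands still between calls to the robot, and variables do not carry over. Pictures are saved under pics/ and viewed, at most 10 in all, crops included, and the job is handed in when it is done.

Besides the shell and the picture viewer there is one more tool, called as name(argument=value, ...), one argument or row to a line, values as JSON. jog_arm: Moves the arm, as the interface text tells. Its arguments: {"type":"object","properties":{"steps":{"type":"array","items":{"type":"array","items":{"type":"number"}}},"squeeze":{"type":"number"}},"required":["steps"]}

```bash
mkdir -p pics
cat > h.py <<'E'
import numpy as np, cv2
from cell import sense, capture, job_done
def pts(c):
    K=c["K"];Z=c["range_z"];v,u=np.mgrid[:400,:640]
    P=np.stack([(u-K[0,2])/K[0,0]*Z,-(v-K[1,2])/K[1,1]*Z,-Z],-1)
    T=np.linalg.inv(c["extrinsics"]);return P@T[:3,:3].T+T[:3,3]
E
python3 - <<'E'
from h import *
s=sense();print({k:np.round(v,3) for k,v in s.items()})
c=capture("top");cv2.imwrite("pics/top.png",c["pixels"][...,::-1]);P=pts(c);np.save("top.npy",P)
im=cv2.cvtColor(c["pixels"],cv2.COLOR_RGB2HSV)
m=((im[...,0]>95)&(im[...,0]<130)&(im[...,1]>100)&(c["range_z"]>0)).astype(np.uint8)
n,l,st,ce=cv2.connectedComponentsWithStats(m)
for i in range(1,n):
    if st[i,4]>40: print(st[i],ce[i].round(),np.median(P[l==i],0).round(4))
E
```

```text
{'clock': np.float64(0.0), 'joints': array([ 1.157,  0.277, -0.028,  1.268, -0.   ,  1.467]), 'qvel': array([ 0.002, -0.   , -0.001, -0.002,  0.001, -0.   ]), 'joint_torque': array([-1.0000e-03, -4.4551e+01,  2.9520e+01,  1.6000e-02, -0.0000e+00,
        0.0000e+00]), 'ee_pos': array([0.191, 0.595, 0.404]), 'eef_rot': array([ 0.155,  0.988, -0.001, -0.   ]), 'contact_force': array([ 0.442, -0.139, -0.149]), 'ft_torque': array([-0.003, -0.014,  0.019]), 'gripper_force': np.float64(0.0), 'opening': np.float64(0.085)}
```

View pics/top.png

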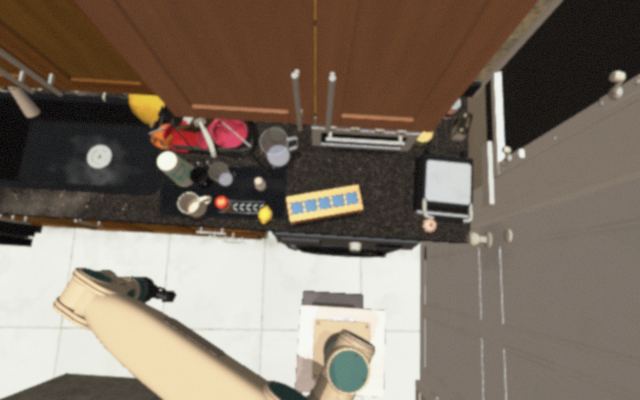

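The top view shows the box at about (325,204) with five small blue tiles; the lemon is at (265,214), the red cap at (222,203), the mug at (193,205), and the garlic is probably near (260,184).

Run:
```python
from h import *
P=np.load("top.npy")
m=(P[...,2]>0.065)&(P[...,2]<0.1);m[:170]=0;m[235:]=0;m[:,:275]=0;m[:,380:]=0
n,l,st,ce=cv2.connectedComponentsWithStats(m.astype(np.uint8));i=1+st[1:,4].argmax()
Q=P[l==i];print(st[i],Q.mean(0).round(4),np.median(Q[:,2]))
r=cv2.minAreaRect(Q[:,:2].astype(np.float32)*1000);print(r,cv2.boxPoints(r).round(0).tolist())
for n_,(u,v) in dict(lemon=(265,214),cap=(222,203),mug=(193,205),g=(260,184),salt=(429,225),jug=(278,155),b=(220,172)).items(): print(n_,P[v,u].round(3))
c=capture("top");cv2.imwrite("pics/crop.png",cv2.resize(c["pixels"][120:250,140:480,::-1],None,fx=2.3,fy=2.3,interpolation=2))
c=capture("scene");cv2.imwrite("pics/scene.png",c["pixels"][...,::-1])
```

```text
[ 287  184   77   38 1887] [0.5276 0.0921 0.0804] 0.0803871433064296
((528.8716430664062, 91.53105163574219), (96.92079162597656, 276.0555419921875), 13.581488609313965) [[449.0, 214.0], [514.0, -54.0], [608.0, -31.0], [544.0, 237.0]]
lemon [0.474 0.313 0.058]
cap [0.495 0.464 0.116]
mug [0.499 0.604 0.012]
g [0.582 0.338 0.088]
salt [ 0.472 -0.308  0.048]
jug [0.681 0.272 0.146]
b [0.633 0.508 0.034]
```

View pics/crop.png

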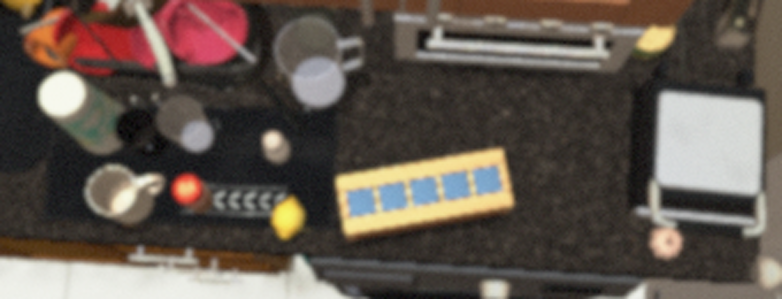

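View pics/scene.png

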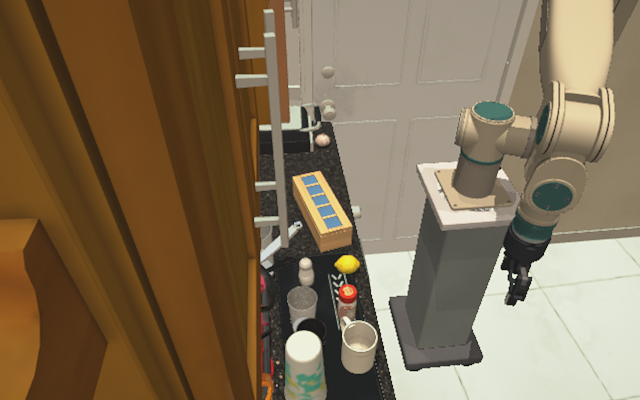

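The crop shows the five tiles from (362,203) to (487,181). The scene view shows the drawer side facing the robot, with the lemon and salt shaker clear of the box's left end. Next I turn the tool to the box's axes and go high above the left tile.

jog_arm(
  steps=[
    [0, 0, 8.37, 0, 0, 0, 0],
    [0, 0, 8.37, 0, 0, 0, 0],
    [0, 0, 8.37, 0, 0, 0, 0],
    [0, 0, 8.37, 0, 0, 0, 0],
    [0, 0, 8.37, 0, 0, 0, 0],
    [0, 0, 8.37, 0, 0, 0, 0],
    [0, 0, 8.37, 0, 0, 0, 0],
    [0, 0, 0, -3.87, 1.75, 0, 0],
    [0, 0, 0, -3.87, 1.75, 0, 0],
    [0, 0, 0, -3.87, 1.75, 0, 0],
    [0, 0, 0, -3.87, 1.75, 0, 0],
    [0, 0, 0, -3.87, 1.75, 0, 0],
    [0, 0, 0, -3.87, 1.75, 0, 0],
    [0, 0, 0, -3.87, 1.75, 0, 0],
    [0, 0, 0, -3.87, 1.75, 0, 0],
    [0, 0, 0, -3.87, 1.75, 0, 0],
    [0, 0, 0, -3.87, 1.75, 0, 0],
    [0, 0, 0, -3.87, 1.75, 0, 0],
    [0, 0, 0, -3.87, 1.75, 0, 0],
  ],
  squeeze=20,
)

```text
clock: 2.05
ee_pos: [0.5051, 0.1915, 0.4045]
eef_rot: [0.618, 0.786, -0.0, -0.0]
contact_force: [0.2, 0.7, -0.2]
opening: -0.0005
gripper_force: 0.0
```

```bash
cat >> h.py <<'E'
C=np.array([.529,.0915]);a=np.radians(13.58);X=np.array([np.cos(a),np.sin(a)]);Y=np.array([-X[1],X[0]])
def rel():
    s=sense();d=s["ee_pos"][:2]-C
    print("t",round(float(s["clock"]),2),"box xy mm",(1e3*np.array([d@X,d@Y])).round(1),"tip z mm",round(1e3*(s["ee_pos"][2]-.173),1),"F",s["contact_force"].round(2),"q",s["eef_rot"].round(3),s["opening"].round(3))
E
python3 - <<'E'
from h import *
rel();c=capture("wrist");cv2.imwrite("pics/w1.png",c["pixels"][...,::-1]);P=pts(c)
im=cv2.cvtColor(c["pixels"],cv2.COLOR_RGB2HSV)
m=((im[...,0]>95)&(im[...,0]<125)&(im[...,1]>80)&(abs(P[...,2]-.078)<.01)).astype(np.uint8)
n,l,st,ce=cv2.connectedComponentsWithStats(m)
for i in range(1,n):
    if st[i,4]>300: Q=P[l==i];d=Q[:,:2]-C;print(st[i],ce[i].round(),np.median(Q[:,2]).round(4),cv2.minAreaRect((1e3*np.c_[d@X,d@Y]).astype(np.float32)))
E
```

```text
Traceback (most recent call last):
  File "h.py", line 10, in rel
    print("t",round(float(s["clock"]),2),"box xy mm",(1e3*np.array([d@X,d@Y])).round(1),"tip z mm",round(1e3*(s["ee_pos"][2]-.173),1),"F",s["contact_force"].round(2),"q",s["eef_rot"].round(3),s["opening"].round(3))
                                                                                                                                                                                                ^^^^^^^^^^^^^^^^^^
AttributeError: 'float' object has no attribute 'round'
```

```bash
sed -i 's/,s\["opening"\].round(3))/)/' h.py
python3 - <<'E'
from h import *
rel();c=capture("wrist");cv2.imwrite("pics/w1.png",c["pixels"][...,::-1]);P=pts(c)
im=cv2.cvtColor(c["pixels"],cv2.COLOR_RGB2HSV)
m=((im[...,0]>95)&(im[...,0]<125)&(im[...,1]>80)&(abs(P[...,2]-.078)<.01)).astype(np.uint8)
n,l,st,ce=cv2.connectedComponentsWithStats(m)
for i in range(1,n):
    if st[i,4]>300: Q=P[l==i];d=Q[:,:2]-C;print(st[i],ce[i].round(),np.median(Q[:,2]).round(4),cv2.minAreaRect((1e3*np.c_[d@X,d@Y]).astype(np.float32)))
E
```

```text
t 2.05 box xy mm [  0.2 102.8] tip z mm 231.5 F [ 0.23  0.67 -0.19] q [ 0.618  0.786 -0.    -0.   ]
[ 297  163   40   37 1420] [317. 181.] 0.0777 ((-1.4635295867919922, 107.64246368408203), (41.019596099853516, 42.37465286254883), 89.89152526855469)
[ 298  209   38   34 1082] [316. 223.] 0.0776 ((-1.397012710571289, 55.21595001220703), (42.11585235595703, 42.217979431152344), 0.7560973763465881)
```

View pics/w1.png

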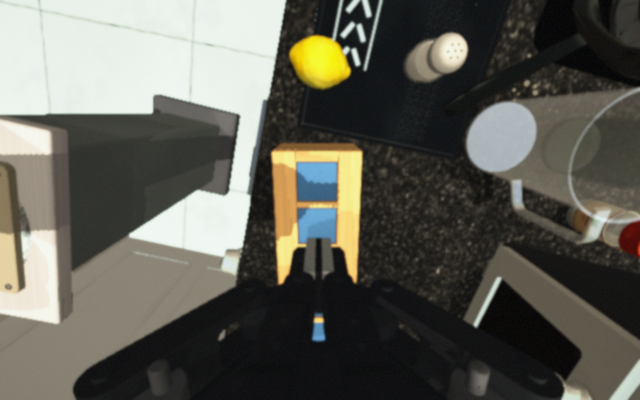

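The wrist view shows the left tiles at (317,181) and (316,223), with the fingertips over (318,240). The tile row lies about 3 mm further along box y than I estimated, so I correct for that and go down over tile +104.

jog_arm(
  steps=[
    [0, 0, 0, 0.3, -0.1, 4.5, 0],
    [0, 0, 0, 0, 0, 4.5, 0],
    [0, 0, 0, 0, 0, 3, 0],
    [0, 0, 0, 0, 0, 2.3, 0],
    [0, 0, 0, 0, 0, 0.3, 0],
    [0, 0, 0, 0, 0, 0, 0],
    [0, 0, 0, 0, 0, 0, 0],
  ],
)

```text
clock: 2.8
ee_pos: [0.5036, 0.1961, 0.2602]
eef_rot: [0.618, 0.786, 0.001, 0.001]
contact_force: [-0.5, 0.2, -1.4]
opening: 0.0001
gripper_force: 0.0
```

```bash
python3 -c "
from h import *
rel()"
```

```text
t 2.8 box xy mm [ -0.2 107.6] tip z mm 87.2 F [-0.55  0.17 -1.43] q [0.618 0.786 0.001 0.001]
```

jog_arm(
  steps=[
    [0, 0, 0, 0, 0, 0.3, 0],
    [0, 0, 0, 0, 0, 0.3, 0],
    [0, 0, 0, 0, 0, 0.3, 0],
    [0, 0, 0, 0, 0, 0.1, 0],
    [0, 0, 0, 0, 0, 0, 0],
    [0, 0, 0, 0, 0, 0, 0],
  ],
)

```text
clock: 3.4
ee_pos: [0.5032, 0.1959, 0.2491]
eef_rot: [0.618, 0.786, 0.001, 0.0]
contact_force: [0.6, 1.3, 1.3]
opening: -0.0002
gripper_force: 1.1
```

jog_arm(
  steps=[
    [0, 0, 0, 0, 0, 0.2, 0],
    [0, 0, 0, 0, 0, 0, 0],
    [0, 0, 0, 0, 0, 0, 0],
  ],
)

```text
clock: 3.7
ee_pos: [0.503, 0.1958, 0.2467]
eef_rot: [0.618, 0.786, 0.0, 0.0]
contact_force: [1.1, 0.7, 1.2]
opening: -0.0
gripper_force: 0.8
```

jog_arm(
  steps=[
    [0, 0, 0, 0, 0, 0.2, 0],
    [0, 0, 0, 0, 0, 0, 0],
    [0, 0, 0, 0, 0, 0, 0],
  ],
)

```text
clock: 4.0
ee_pos: [0.5027, 0.1957, 0.2445]
eef_rot: [0.618, 0.786, -0.0, -0.0]
contact_force: [0.4, 0.2, 0.5]
opening: 0.0001
gripper_force: 0.7
```

Run:
```python
from h import *
rel();c=capture("wrist");cv2.imwrite("pics/w2.png",c["pixels"][...,::-1])
```

```text
t 4.0 box xy mm [ -1.1 107.5] tip z mm 71.5 F [0.35 0.25 0.49] q [ 0.618  0.786 -0.    -0.   ]
```

View pics/w2.png

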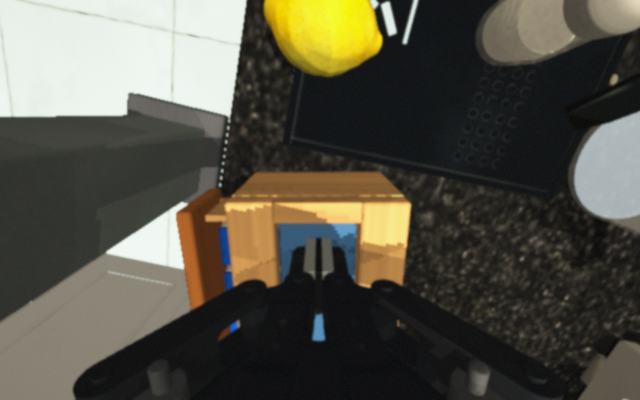

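The wrist view shows the brown drawer front already out at (205,245). This tile is the catch, so I press it to the stop.

jog_arm(
  steps=[
    [0, 0, 0, 0, 0, 0.2, 0],
    [0, 0, 0, 0, 0, 0.2, 0],
    [0, 0, 0, 0, 0, 0, 0],
    [0, 0, 0, 0, 0, 0, 0],
  ],
)

```text
clock: 4.45
ee_pos: [0.5027, 0.1958, 0.2433]
eef_rot: [0.618, 0.786, -0.0, 0.0]
contact_force: [-5.7, -1.3, 19.8]
opening: 0.0002
gripper_force: 9.8
```

It is at the hard stop (19.8 N, tip at about 70 mm). I retract straight up.

jog_arm(
  steps=[
    [0, 0, 0, 0, 0, -0.5, 0],
    [0, 0, 0, 0, 0, -1, 0],
    [0, 0, 0, 0, 0, -3, 0],
    [0, 0, 0, 0, 0, -4, 0],
    [0, 0, 0, 0, 0, -4, 0],
    [0, 0, 0, 0, 0, -3, 0],
    [0, 0, 0, 0, 0, -1, 0],
    [0, 0, 0, 0, 0, 0, 0],
    [0, 0, 0, 0, 0, 0, 0],
    [0, 0, 0, 0, 0, 0, 0],
  ],
)

```text
clock: 5.45
ee_pos: [0.502, 0.1955, 0.4032]
eef_rot: [0.618, 0.786, -0.002, -0.001]
contact_force: [0.2, 0.1, -0.2]
opening: 0.0002
gripper_force: 0.0
```

Run:
```python
from h import *
rel();c=capture("wrist");cv2.imwrite("pics/w3.png",c["pixels"][...,::-1]);P=pts(c)
z=P[...,2];d=P[...,:2]-C;x=1e3*d@X;y=1e3*d@Y
m=(z>.03)&(z<.065)&(y>70)&(y<125)&(x<-50)&(x>-120)
print(m.sum(),np.percentile(x[m],[1,5,50]) if m.any() else "")
im=cv2.cvtColor(c["pixels"],cv2.COLOR_RGB2HSV)
t=(im[...,0]>95)&(im[...,0]<125)&(im[...,1]>80)&(abs(x)<18)
for k in (106,54): q=t&(abs(y-k)<18)&(z>.05)&(z<.09);print(k,q.sum(),np.median(z[q]))
```

```text
t 5.45 box xy mm [ -1.8 107.5] tip z mm 230.2 F [ 0.2   0.11 -0.25] q [ 0.618  0.786 -0.002 -0.001]
1166 [-88.36010765 -86.933859   -78.96372   ]
106 989 0.0696583777085017
54 672 0.07771370454069662
```

View pics/w3.png

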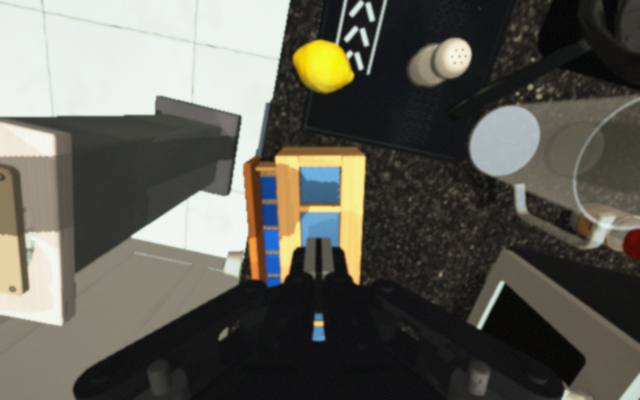

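The wrist view shows the drawer front out at (252,215). The catch tile is 8 mm down (69.7 against 77.7 mm) and the front is about 40 mm out. The lemon (322,66) and salt shaker (442,60) look where they were, and the hand is clear.

```bash
python3 -c "
from cell import job_done
print(job_done())"
```

```text
the job is handed in; nothing more can be done
None
```

The catch was the leftmost tile (y = +104 mm): I pressed it fully down, the drawer came out about 40 mm, and with the hand well clear I handed the job in at about 5.5 s (no verdict was returned).

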